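# Find and press the hidden drawer release

## Robot

A 6-joint arm with a two-finger parallel gripper is mounted at the origin on the work surface. World frame = base frame: x ahead of the robot, y to its left, z up, the work surface at z = 0. Lengths are in m, angles in rad, forces in N, time in s.
With the tool pointing down it reaches from about 0.3 to 0.875 m from the base axis. Payload 6.4 kg.
Tool frame: the origin (TCP) lies on the centre line of the jaws, within the pads' length; the fingertips stand 25 mm ahead of it and the grasp point (between the pads) lies 6 mm ahead of it; z points along the fingers, y is the line along which they close (so a half turn about z gives the same grasp; the last joint's range is limited). The gripper opens to 85 mm and grips with 20 to 120 N. Pads are 22 mm wide; open, the fingers measure 114 mm over their backs; the gripper's body (76 mm by 85 mm) begins 54 mm behind the grasp point. The pads swing forward as they close: fully open they stand 13 mm farther back than shut.
Start: joints at [-1.428, 0.181, 1.607, -0, 1.354, -0.206], TCP at [0.197, -0.54, 0.218] pointing down, gripper open.
Joint ranges: [-2.99, 2.99], [-0.89, 2.07], [0.3, 2.58], [-1.14, 4.28], [0, 2.63], [-3.12, 3.12]. Speed limits (rad/s): [2.57, 2.57, 3.01, 3.14, 3.14, 3.14].

## Interface

Orientations are given as a unit quaternion [w, x, y, z].
In Python, from bench import get_obs, camera, hand_in, spot_in gives the robot as it stands.
- The arm moves only by the shell command python3 -m jog 'ROWS'. ROWS is JSON, one flat list of numbers, 7 for each row, row after row: the shift along the tool's x, y, z in m, then the turn, a rotation vector about the tool's x, y, z in rad, then the closure, from 0 (fully open) to 1 (shut). A call has 1 to 20 rows; each row is the pose to reach, as a shift and turn from the pose commanded when the call began, along the tool's axes at that moment; what a row does not reach only later rows make up. A row lasts 1/8 s, in which the tool goes at most 62.5 mm and 10.7 degrees, less where a joint would pass 70% of its speed; a pose out of reach is approached as far as the arm can. A call with a gripper value outside its range is refused whole. The fingers move at their own pace and stop on an object; the grip force is fixed at half the most. Time passes only in rows, so rows that repeat a pose let the fingers close. It gives the time, the measured TCP pose, the force, the opening and the grip force at its end, in the units of the state.
- get_obs(): the state, without advancing time (a new reading comes with each control period).
- camera(name): name is "scene" or "side" or "wrist"; returns a dict with "frame" (420x560x3 uint8, red, green, blue), "mtx" (3x3 intrinsics, pixels), "extrinsics" (4x4, takes a point from camera to world coordinates). Camera axes: x right, y up, looking along -z (the intrinsics and any distortion apply to the point x, -y, -z); pixel columns grow to the right and rows downward; lengths in m; the calibration is good to about 2 mm. A picture is of the moment at which its call begins. There is no depth.
- hand_in(): hands the job in; it is judged then, once.
Trained networks look in a picture, given as the dict that the camera call returned (one of the last four; its "shot" number tells which), for a name from the list of things; names that differ only in an ending like _2 or _b are one class to them, and where a whole thing is asked for, a point or a joint stands for the part that bears it (a point fixed in the world has none). Each returns a list of dicts, best first, with "confidence" (0 to 1); they miss things now and then, are a little off and sometimes report something else, mostly with a low value. They report only what shows in the picture. A call takes as long as a camera call.
- spot_in(picture, name): "xyz" ([x, y, z] in m, in world coordinates, good to about 4 mm: the middle of the surface that is visible of it).
The state is a dict: "time_s": time; "q": joint angles; "dq": joint speeds; "joint_efforts": joint torques, N m; "eef_pos": TCP position; "eef_rot": TCP orientation; "wrist_force": force on the tool from outside, world axes, zero at the start; "torque": the same for the moment, N m; "opening": opening from 0.0 (shut) to 1.0 (fully open); "grasp_force": force on a finger pad.
Only numpy, scipy, OpenCV 4.12 (cv2) and the standard library are available. Lean on these libraries where they do the work, as an engineer would, in place of code of your own. Each camera call takes 0.05 s, during which the arm holds its last target. There are 200 camera calls.

## Task

One of the six look-alike square covers set flush in the top of the blue drawer unit is really the push-button of the drawer's concealed catch. Feel across the covers with your fingertips, without leaning hard on them, find the one that gives, and press it in until the drawer springs open; then let it come back up and take the hand clear. Pick nothing up, leave the things lying around where they are, and leave the drawer open.

Things in the scene. Friction and masses are not known exactly. Their poses are not given: they have to be found in the camera images.
- unit: Blue painted steel drawer unit fixed to the bench, 230 (x) x 240 (y) x 110 mm high. Origin at the centre of its underside, z up; its front with the drawer faces its own -x, roughly towards the robot. Its flat top holds six flush covers (see panel); behind x = +31 mm the top is a plain ledge with a loose knob standing on it.
- panel (a point): Middle of the six covers, at the level of their tops; axes as the unit's. Identical grey plastic squares, 58 x 58 mm, flush with the top (110 mm over the bench), a 2 mm groove around each: two rows (centres at x = -35 and +35 mm from this point) of three (y = -70, 0, +70 mm). Five are rigid; one, not always in the same place, is the sprung button. It looks like the others.
- drawer (a joint): Drawer, plain front 222 x 88 mm, no handle. Value in m: 0 shut and caught, grows along the unit's -x. The button yields from about 1.5 N, sinks level, is fully in at 6 mm with about 4 N and comes back up when let go; at 4 to 5 mm it frees the drawer, which a spring then drives out to 0.07 (its end) in about a second, where it stays.
- knob: Loose black plastic knob, 36 mm across, 24 mm high, standing on the ledge at the back of the unit's top, about 75 mm behind the unit's centre. Origin at the centre of its underside. Leave it alone.
- pulley: Loose white plastic pulley lying flat on the bench to the left (+y) of the unit, 80 mm across, 24 mm high. Origin at the centre of its underside. Leave it alone.
- tin: Loose lidded aluminium tin of lugs, 71 mm across, 56 mm high, on the bench to the right (-y) of the unit. Origin at the centre of its underside. Leave it alone.
- crimper: Loose yellow-handled crimping tool lying on the bench to the front right of the unit, about 220 x 76 x 16 mm. Origin near its middle, on the bench. Leave it alone.
- pad: Loose hard silicone grip pad lying on the bench to the front left of the unit, 100 x 75 x 8 mm. Origin at the centre of its underside. Leave it alone.
- screwdriver: Loose screwdriver lying on the bench behind the unit, under 30 mm high. Leave it alone.
- mug: Loose white mug on the bench to the left of and behind the unit, 76 mm across, 85 mm high. Origin at the centre of its underside. Leave it alone.

How it is judged:
At the end, for the whole second after the job is handed in: The drawer has sprung out at least 55 mm and is at rest, and each loose thing is within 20 mm of where it stood (value of joint drawer above 0.055 m and velocity of joint drawer below 0.02 m/s and distance of each of knob, pulley, tin, crimper, pad, screwdriver, mug from where it was at the start of the episode below 0.02 m); the robot touches nothing.
It fails at once if the fingers lean on something with more than 40 N (contact force between the fingers and anything else above 40 N).
It fails at once if a loose thing is picked up or pushed more than 20 mm from its place (distance of any of knob, pulley, tin, crimper, pad, screwdriver, mug from where it was at the start of the episode above 0.02 m).
It also fails if it takes over 58 s, if anything falls off the work surface, if the arm or the gripper's body presses on something with over 40 N, if the wrist force passes 120 N, or if a joint passes its speed limit or range.

## Working session

There is one attempt and no reset: what is moved stays moved. The work goes in short steps, Python scripts to look and compute and a shell command to move; the robot and the scene stay as the last step left them, time stands still between calls to the robot, and variables do not carry over. Pictures are saved under pics/ and viewed, at most 10 in all, crops included, and the job is handed in when it is done.

```bash
mkdir -p pics; ls
python3 - <<'E'
from bench import *
import cv2,numpy as np
o=get_obs();print(o['time_s'],o['eef_pos'],o['eef_rot'],o['wrist_force'],o['opening'])
for n in("scene","side"):
    c=camera(n);cv2.imwrite(f"pics/{n}0.png",c["frame"][:,:,::-1])
    np.savez(f"{n}0.npz",m=c["mtx"],e=c["extrinsics"],f=c["frame"])
    for t in("unit","panel","drawer","knob","mug","tin"):
        try:
            for d in spot_in(c,t)[:2]: print(n,t,np.round(d["xyz"],3),round(d["confidence"],2))
        except Exception as ex: print(t,ex)
E
```

```text
pics
0.0 [ 0.1964522  -0.53979218  0.2172636 ] [-8.78623791e-04  9.84829460e-01  1.73522798e-01  3.68773263e-05] [-1.10507141 -0.28949855 -0.43638923] 1.0012362167254316
scene unit [ 0.674 -0.09   0.111] 0.8
scene unit [ 0.522 -0.316  0.012] 0.42
scene panel [ 0.675 -0.093  0.113] 0.56
scene panel [ 0.675 -0.26   0.058] 0.26
scene knob [ 0.69  -0.151  0.137] 0.85
scene knob [0.556 0.084 0.028] 0.37
scene mug [0.665 0.142 0.05 ] 0.67
scene tin [ 0.674 -0.26   0.057] 0.91
side unit [ 0.599 -0.181  0.113] 0.8
side panel [ 0.593 -0.18   0.107] 0.82
side drawer [ 0.484 -0.13   0.059] 0.95
side drawer [ 0.677 -0.156  0.126] 0.44
side knob [ 0.675 -0.158  0.127] 0.64
side knob [ 0.599 -0.181  0.111] 0.33
side mug [0.664 0.149 0.065] 0.84
side tin [ 0.65  -0.28   0.059] 0.87
side tin [0.54  0.118 0.023] 0.53
```

View pics/scene0.png

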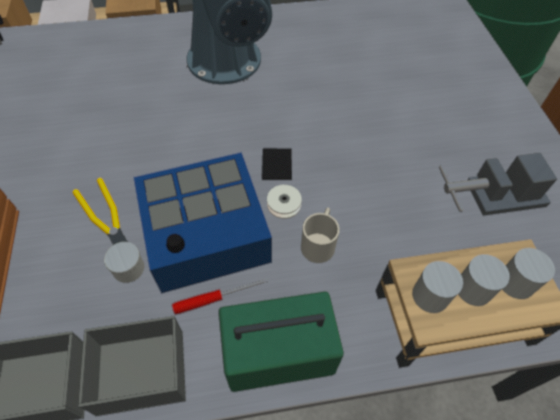

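View pics/side0.png

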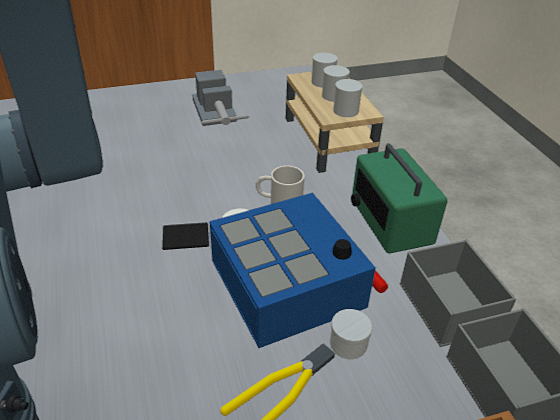

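Scene view: blue unit with the six grey covers at about px (160..232, 172..215), knob at (175,243), robot at the top. Tin and crimper are on its left in the image, pad, pulley and mug on its right. Side view: covers at (240–310, 222–280), knob at (342,249). I'll segment the covers in both views and triangulate.

```bash
cat > m.py <<'E'
import cv2,numpy as np
from scipy.optimize import least_squares
def covers(n,box):
    d=np.load(n+"0.npz");f=d["f"];hsv=cv2.cvtColor(f,cv2.COLOR_RGB2HSV)
    blue=((hsv[...,0]>100)&(hsv[...,0]<130)&(hsv[...,1]>120)).astype(np.uint8)
    x0,y0,x1,y1=box;m=np.zeros_like(blue);m[y0:y1,x0:x1]=1
    g=((1-blue)*m*(hsv[...,1]<90)).astype(np.uint8);g=cv2.erode(g,np.ones((2,2),np.uint8),anchor=(0,0))
    k,l,s,c=cv2.connectedComponentsWithStats(g,connectivity=4)
    return d,[(s[i,4],np.round(c[i]+0.5*0,1)) for i in range(1,k) if 200<s[i,4]<1500]
def ray(d,p):
    M=d["m"];v=np.linalg.inv(M)@[p[0],p[1],1];E=d["e"]
    return E[:3,3],E[:3,:3]@[v[0],-v[1],-v[2]]
def atz(d,p,z):
    o,r=ray(d,p);return o+r*(z-o[2])/r[2]
E
python3 - <<'E'
from m import *
P={}
for n,b in(("scene",(135,150,255,232)),("side",(215,200,335,302))):
    d,c=covers(n,b);print(n)
    q=[]
    for a,p in c:
        X=atz(d,p,.11);print(a,p,np.round(X,4));q.append((X,p))
    P[n]=(d,q)
# triangulate by nearest
for X,p in P["scene"][1]:
    Y,q=min(P["side"][1],key=lambda t:np.hypot(*(t[0]-X)[:2]))
    o1,r1=ray(P["scene"][0],p);o2,r2=ray(P["side"][0],q)
    A=np.c_[r1,-r2];s=np.linalg.lstsq(A,o2-o1,rcond=None)[0]
    print(np.round((o1+r1*s[0]+o2+r2*s[1])/2,4), np.round(np.linalg.norm(o1+r1*s[0]-o2-r2*s[1]),4))
E
```

```text
scene
555 [223.7 171.8] [ 0.5142 -0.0389  0.11  ]
576 [191.8 179.4] [ 0.5243 -0.1083  0.11  ]
604 [159.1 187.2] [ 0.5343 -0.1776  0.11  ]
636 [231.7 197.2] [ 0.5839 -0.029   0.11  ]
663 [198.7 205.3] [ 0.5937 -0.0982  0.11  ]
697 [164.7 213.8] [ 0.6038 -0.1676  0.11  ]
side
626 [236.6 205.8] [0.5287 0.0352 0.11  ]
544 [272.2 220.6] [ 0.5852 -0.028   0.11  ]
590 [239.1 230.2] [ 0.5157 -0.0381  0.11  ]
632 [287.9 243. ] [ 0.5952 -0.0974  0.11  ]
682 [253.6 253.7] [ 0.5256 -0.1078  0.11  ]
736 [305.2 267.7] [ 0.6051 -0.1671  0.11  ]
798 [269.6 279.5] [ 0.5357 -0.1773  0.11  ]
291 [220.4 289.5] [ 0.4481 -0.1768  0.11  ]
[ 0.5153 -0.039   0.1111] 0.0004
[ 0.5252 -0.1084  0.1109] 0.0005
[ 0.5353 -0.1777  0.1108] 0.0007
[ 0.5848 -0.0291  0.1111] 0.0002
[ 0.5946 -0.0982  0.1111] 0.0005
[ 0.6046 -0.1676  0.1109] 0.0005
```

Covers triangulate cleanly: panel middle ≈ (0.560, −0.103, 0.110–0.111) and yaw ≈ 8.2°. I'll go above the front-right cover with the fingers shut.

```bash
python3 -m jog '[0.05,-0.025,0,0,0,0,1, 0.1,-0.05,0,0,0,0,1, 0.15,-0.075,0,0,0,0,1, 0.2,-0.1,0,0,0,0,1, 0.25,-0.125,0,0,0,0,1, 0.3,-0.15,0,0,0,0,1, 0.35,-0.175,0.015,0,0,0,1, 0.4,-0.2,0.03,0,0,0,1, 0.43,-0.218,0.045,0,0,0,1, 0.4424,-0.2243,0.055,0,0,0,1, 0.4424,-0.2243,0.057,0,0,0,1, 0.4424,-0.2243,0.057,0,0,0,1, 0.4424,-0.2243,0.057,0,0,0,1]'
cat > rel.py <<'E'
import numpy as np
from bench import get_obs
from scipy.spatial.transform import Rotation as R
C=dict(FR=(.5353,-.1777),FM=(.5252,-.1084),FL=(.5153,-.039),BL=(.5848,-.0291),BM=(.5946,-.0982),BR=(.6046,-.1676))
o=get_obs();w,x,y,z=o['eef_rot'];r=R.from_quat([x,y,z,w])
print(np.round(r.as_matrix(),3).tolist(),o['wrist_force'])
for k,c in C.items():print(k,np.round(r.inv().apply(np.r_[c,o['eef_pos'][2]]-o['eef_pos']),4))
E
python3 rel.py
```

```text
time_s: 2.33
eef_pos: [0.5354, -0.1798, 0.1619]
eef_rot: [0.0, 0.985, 0.173, 0.0]
wrist_force: [-0.1, -0.0, 0.7]
opening: -0.003
grasp_force: 0.0
[[0.94, 0.34, 0.001], [0.34, -0.94, -0.001], [0.001, 0.001, -1.0]] [-0.10817557 -0.0328874   0.73421606]
FR [ 0.0006 -0.002  -0.    ]
FM [ 0.0147 -0.0706 -0.0001]
FL [ 2.900e-02 -1.392e-01 -1.000e-04]
BL [ 9.770e-02 -1.249e-01 -1.000e-04]
BM [ 0.0834 -0.0566 -0.    ]
BR [0.0692 0.0121 0.0001]
```

```bash
python3 -m jog '[0,-0.002,0.008,0,0,0,1, 0,-0.002,0.016,0,0,0,1, 0,-0.002,0.021,0,0,0,1, 0,-0.002,0.023,0,0,0,1, 0,-0.002,0.024,0,0,0,1, 0,-0.002,0.025,0,0,0,1, 0,-0.002,0.025,0,0,0,1]'; python3 -m jog '[0,0,0.0005,0,0,0,1, 0,0,0.001,0,0,0,1, 0,0,0.001,0,0,0,1]'
```

```text
time_s: 3.2
eef_pos: [0.535, -0.1765, 0.1363]
eef_rot: [0.0, 0.985, 0.174, 0.0]
wrist_force: [0.1, 0.3, 0.5]
opening: 0.0
grasp_force: 0.0
time_s: 3.58
eef_pos: [0.5349, -0.1765, 0.1352]
eef_rot: [-0.0, 0.985, 0.174, -0.0]
wrist_force: [-0.1, 0.4, -0.1]
opening: -0.001
grasp_force: 0.0
```

```bash
python3 -m jog '[0,0,0.0005,0,0,0,1, 0,0,0.001,0,0,0,1, 0,0,0.001,0,0,0,1]'; python3 -m jog '[0,0,0.0005,0,0,0,1, 0,0,0.0005,0,0,0,1]'
```

```text
time_s: 3.95
eef_pos: [0.5349, -0.1765, 0.1341]
eef_rot: [-0.0, 0.985, 0.174, -0.0]
wrist_force: [0.4, 0.4, 0.4]
opening: 0.002
grasp_force: 0.0
time_s: 4.2
eef_pos: [0.5349, -0.1765, 0.1336]
eef_rot: [-0.0, 0.985, 0.174, -0.0]
wrist_force: [-0.2, -0.3, -0.5]
opening: 0.004
grasp_force: 0.0
```

```bash
for i in 1 2; do python3 -m jog '[0,0,0.0005,0,0,0,1, 0,0,0.001,0,0,0,1, 0,0,0.001,0,0,0,1]' | grep -E 'eef_pos|force'; done
```

```text
eef_pos: [0.5349, -0.1765, 0.1326]
wrist_force: [1.2, 1.0, 0.1]
grasp_force: 0.0
eef_pos: [0.5349, -0.1765, 0.1316]
wrist_force: [0.5, 0.3, 0.8]
grasp_force: 0.0
```

```bash
for i in 1 2; do python3 -m jog '[0,0,0.0005,0,0,0,1, 0,0,0.001,0,0,0,1, 0,0,0.001,0,0,0,1]' | grep -E 'eef_pos|wrist_force'; done
python3 - <<'E'
from bench import *
import cv2
c=camera("side");cv2.imwrite("pics/side1.png",cv2.resize(c["frame"][130:340,180:460,::-1],None,fx=2.8,fy=2.8))
E
```

```text
eef_pos: [0.5349, -0.1765, 0.1306]
wrist_force: [0.0, -0.1, 0.1]
eef_pos: [0.5349, -0.1765, 0.1296]
wrist_force: [0.2, -0.4, 0.4]
```

View pics/side1.png

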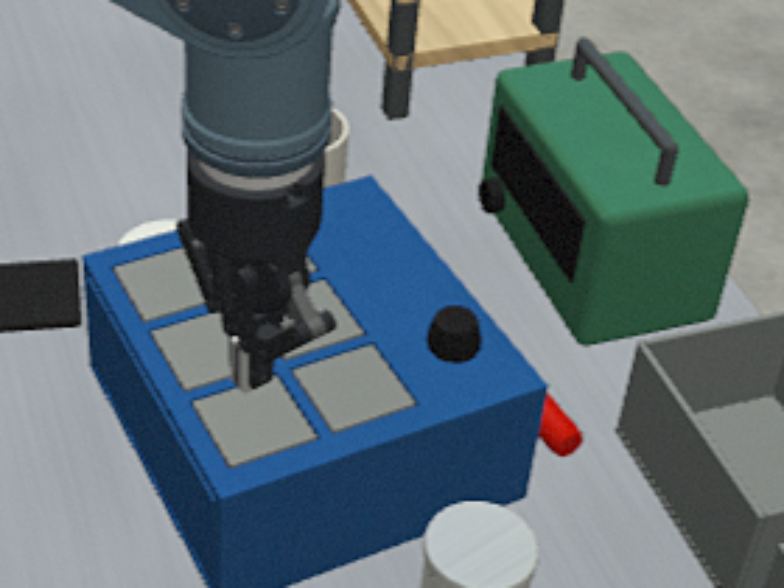

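The fingertips appear at crop (255,385), i.e. full picture (271,267), which is 12 px above the cover's middle, so they are still in the air. I'll work out the height of the gap.

Run:
```python
from m import *
d=np.load("side0.npz");E=np.linalg.inv(d["e"])
for z in(.105,.11,.115,.12,.125,.13):
    p=E[:3,:3]@[.535,-.1765,z]+E[:3,3];u=d["m"]@[p[0],-p[1],-p[2]];print(z,np.round(u[:2]/u[2],1), np.round((u[:2]/u[2]-[180,130])*2.8))
```

```text
0.105 [269.1 281.2] [249. 423.]
0.11 [269.1 279.3] [250. 418.]
0.115 [269.2 277.3] [250. 412.]
0.12 [269.2 275.3] [250. 407.]
0.125 [269.2 273.3] [250. 401.]
0.13 [269.3 271.3] [250. 396.]
```

Run:
```python
from bench import *
import cv2,numpy as np
a=camera("scene");b=camera("wrist")
A=cv2.resize(a["frame"][130:240,120:260,::-1],(560,440),interpolation=cv2.INTER_CUBIC)
B=cv2.resize(b["frame"][:,:,::-1],(240,180))
M=np.zeros((440,800,3),np.uint8);M[:,:560]=A;M[:180,560:]=B
cv2.imwrite("pics/m2.png",M);np.savez("wrist1.npz",m=b["mtx"],e=b["extrinsics"],f=b["frame"])
o=get_obs();print(o['eef_pos'],o['wrist_force'])
```

```text
[ 0.53494454 -0.17652086  0.1296902 ] [ 0.07345287 -0.06971056 -1.08215525]
```

View pics/m2.png

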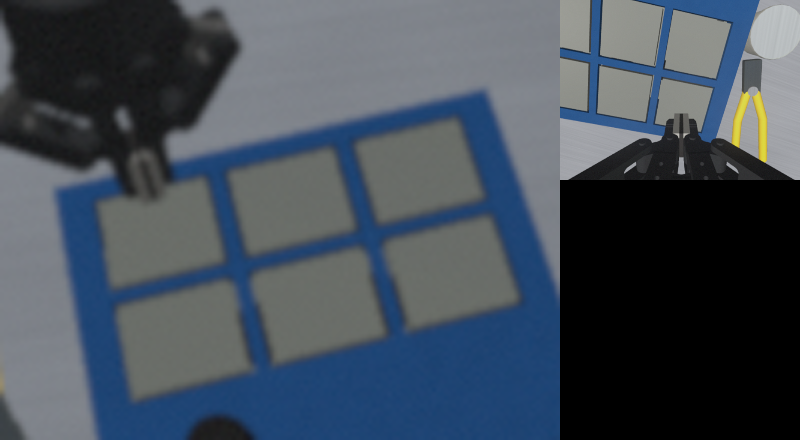

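Scene crop: fingertips at (150,200), i.e. pixel (157.5,180), short of the cover's middle at (159,187). So they do stand above it. Triangulating the tip.

Run:
```python
from m import *
a=np.load("scene0.npz");b=np.load("side0.npz")
for pa,pb in(((157.5,180),(271,268.5)),((157.5,179),(270.5,268)),((157.5,181),(271,269.5))):
    o1,r1=ray(a,pa);o2,r2=ray(b,pb);s=np.linalg.lstsq(np.c_[r1,-r2],o2-o1,rcond=None)[0]
    print(np.round(o1+r1*s[0],4),np.round(o2+r2*s[1],4))
```

```text
[ 0.5364 -0.1754  0.1373] [ 0.5379 -0.1768  0.1364]
[ 0.5351 -0.175   0.1389] [ 0.5369 -0.1768  0.1378]
[ 0.5369 -0.1759  0.1346] [ 0.5379 -0.1769  0.134 ]
```

The tip stands at z ≈ 0.135, about 25 mm above the covers, although the reported TCP suggests contact. So the tool reaches less far down than stated, or the z reading is off. I'll trust the cameras and go down gently on the force reading.

```bash
python3 -m jog '[0,0,0.003,0,0,0,1, 0,0,0.006,0,0,0,1, 0,0,0.009,0,0,0,1, 0,0,0.012,0,0,0,1, 0,0,0.012,0,0,0,1]'| grep -E 'eef_pos|wrist_force'
python3 - <<'E'
from bench import *
import cv2,numpy as np
a=camera("scene");s=camera("side")
A=cv2.resize(a["frame"][150:220,130:200,::-1],(400,400),interpolation=cv2.INTER_CUBIC)
B=cv2.resize(s["frame"][230:300,235:305,::-1],(400,400),interpolation=cv2.INTER_CUBIC)
cv2.imwrite("pics/m3.png",np.hstack([A,B]))
E
```

```text
eef_pos: [0.5347, -0.1764, 0.1173]
wrist_force: [-0.2, 1.1, -1.3]
```

View pics/m3.png

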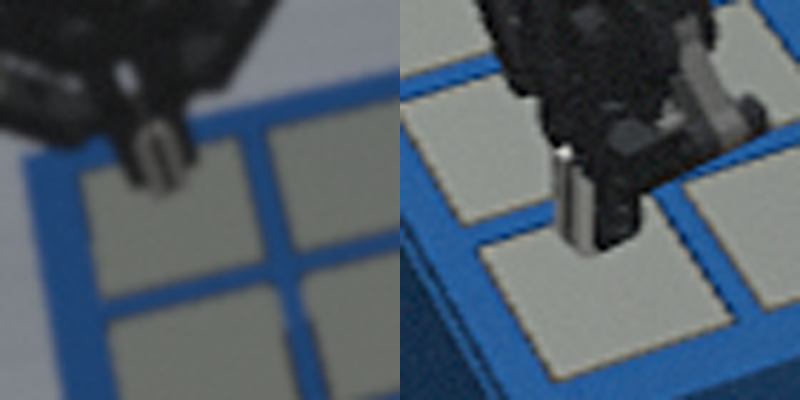

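Fingertip now at full-picture pixel (269,274) in the side view, so tip z ≈ 0.122 and the gap is about 11–13 mm. Going down on.

```bash
python3 -m jog '[0,0,0.003,0,0,0,1, 0,0,0.006,0,0,0,1, 0,0,0.008,0,0,0,1, 0,0,0.009,0,0,0,1, 0,0,0.009,0,0,0,1]'| grep -E 'eef_pos|wrist_force'; python3 -m jog '[0,0,0.0005,0,0,0,1,0,0,0.001,0,0,0,1,0,0,0.001,0,0,0,1]'| grep -E 'eef_pos|wrist_force'
```

```text
eef_pos: [0.5349, -0.1765, 0.1086]
wrist_force: [-0.3, 0.3, 0.0]
eef_pos: [0.5349, -0.1765, 0.1077]
wrist_force: [0.3, -0.2, 0.1]
```

```bash
python3 -m jog '[0,0,0.0005,0,0,0,1,0,0,0.001,0,0,0,1,0,0,0.001,0,0,0,1]'| grep -E 'eef_pos|wrist_force'
```

```text
eef_pos: [0.5349, -0.1765, 0.1066]
wrist_force: [0.2, -0.8, 0.2]
```

```bash
python3 -m jog '[0,0,0.0005,0,0,0,1,0,0,0.001,0,0,0,1,0,0,0.001,0,0,0,1]'| grep -E 'eef_pos|wrist_force'
```

```text
eef_pos: [0.5349, -0.1765, 0.1056]
wrist_force: [0.5, -0.2, -0.3]
```

```bash
python3 -m jog '[0,0,0.0005,0,0,0,1,0,0,0.001,0,0,0,1,0,0,0.001,0,0,0,1]'| grep -E 'eef_pos|wrist_force'
```

```text
eef_pos: [0.5349, -0.1765, 0.1047]
wrist_force: [-0.7, 0.4, -0.3]
```

```bash
python3 -m jog '[0,0,0.0005,0,0,0,1,0,0,0.001,0,0,0,1,0,0,0.001,0,0,0,1]'| grep -E 'eef_pos|wrist_force'
```

```text
eef_pos: [0.5349, -0.1765, 0.1036]
wrist_force: [-1.1, -0.4, -0.1]
```

```bash
python3 -m jog '[0,0,0.0005,0,0,0,1,0,0,0.001,0,0,0,1,0,0,0.001,0,0,0,1]'| grep -E 'eef_pos|wrist_force'
```

```text
eef_pos: [0.5349, -0.1765, 0.1026]
wrist_force: [0.1, 0.3, 0.2]
```

Run:
```python
from bench import *
import cv2,numpy as np
a=camera("scene");s=camera("side")
A=cv2.resize(a["frame"][150:220,130:200,::-1],(400,400),interpolation=cv2.INTER_CUBIC)
B=cv2.resize(s["frame"][230:300,235:305,::-1],(400,400),interpolation=cv2.INTER_CUBIC)
cv2.imwrite("pics/m4.png",np.hstack([A,B]));print(get_obs()['time_s'],get_obs()['wrist_force'])
```

```text
9.55 [-0.08003523 -0.31196063  0.21887712]
```

View pics/m4.png

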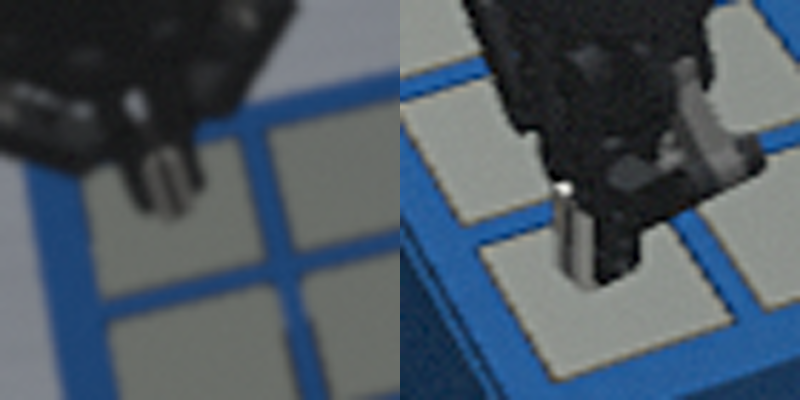

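Fingertips at (269,280) in the side view, over the cover's middle. There's no force, so there is still a gap (the near finger edge flatters it). Continuing on force.

```bash
python3 -m jog '[0,0,0.001,0,0,0,1,0,0,0.002,0,0,0,1]'| grep -E 'eef_pos|wrist_force'
```

```text
eef_pos: [0.5349, -0.1765, 0.1006]
wrist_force: [-0.6, -0.3, -0.4]
```

```bash
python3 -m jog '[0,0,0.001,0,0,0,1,0,0,0.0015,0,0,0,1]'| grep -E 'eef_pos|wrist_force'
```

```text
eef_pos: [0.5349, -0.1765, 0.099]
wrist_force: [-0.6, 0.2, -0.9]
```

Run:
```python
from bench import *
import cv2,numpy as np
c=camera("wrist");f=c["frame"];cv2.imwrite("pics/w5.png",f[:,:,::-1])
np.savez("wrist0.npz",m=c["mtx"],e=c["extrinsics"],f=f)
from m import *
print(c["extrinsics"].round(3).tolist())
E=np.linalg.inv(c["extrinsics"])
for X in((.5252,-.1084,.111),(.5946,-.0982,.111),(.6046,-.1676,.111)):
    p=E[:3,:3]@X+E[:3,3];u=c["mtx"]@[p[0],-p[1],-p[2]];print(np.round(u[:2]/u[2],1))
o=get_obs();print(o['time_s'],o['joint_efforts'],o['wrist_force'],o['q'])
```

```text
[[0.342, 0.893, 0.291, 0.608], [-0.94, 0.326, 0.105, -0.148], [-0.001, -0.309, 0.951, 0.255], [0.0, 0.0, 0.0, 1.0]]
[126.  250.9]
[140.7  76.1]
[329.6 117. ]
10.1 [ 1.01128194e-02 -4.59006429e+01 -3.10165787e+01  6.53984243e-04
 -2.45366835e-03  2.19147367e-08] [ 0.12965308  0.62960586 -0.55791198] [-5.29391023e-01  2.90953225e-01  1.73300947e+00  9.72670308e-06
  1.11777993e+00  6.92620384e-01]
```

View pics/w5.png

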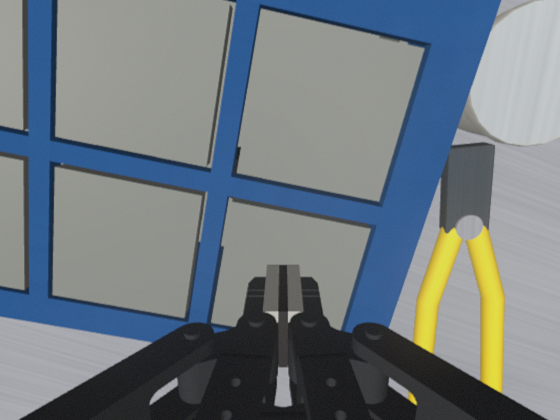

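Wrist view: covers BM about (142,82), BR (335,122), FM (128,242), and the fingertip end at (283,266). The reprojection is spread about 9% too wide, so the camera is really higher than reported. I'll fit that offset and the tip length.

Run:
```python
from m import *
from bench import get_obs
from scipy.spatial.transform import Rotation as R
d=np.load("wrist0.npz");f=d["f"];M=d["m"];E=d["e"]
hsv=cv2.cvtColor(f,cv2.COLOR_RGB2HSV);g=((hsv[...,1]<70)&(hsv[...,2]>110)).astype(np.uint8);g[:,440:]=0
g=cv2.erode(g,np.ones((3,3),np.uint8))
k,l,s,c=cv2.connectedComponentsWithStats(g)
for i in range(1,k):
    if s[i,4]>3000: print(s[i],c[i].round(1))
obs={(.5946,-.0982):None,(.6046,-.1676):None,(.5252,-.1084):None}
# corners by hand of BR and FM (full squares): BR (259,8)(428,44)(381,204)(237,175); FM (55,167)(204,193)(188,318)(50,296)
ux=np.array([.99,.142]);uy=np.array([-.142,.99])
def sq(c):return [np.r_[np.array(c)+a*.029*ux+b*.029*uy,.111] for a,b in((1,1),(1,-1),(-1,-1),(-1,1))]
X=np.array(sq((.6046,-.1676))+sq((.5252,-.1084)));p=np.array([(259,8),(428,44),(381,204),(237,175),(55,167),(204,193),(188,318),(50,296)],float)
ok,rv,tv=cv2.solvePnP(X,p,M,None);Rm=cv2.Rodrigues(rv)[0]
cam=-Rm.T@tv[:,0];print("cam fit",cam.round(4),"rep",E[:3,3].round(4))
Rr=E[:3,:3]@np.diag([1,-1,-1]);print("rot diff deg",np.degrees(R.from_matrix(Rm.T@Rr.T).as_rotvec()).round(2))
print("reproj",(cv2.projectPoints(X,rv,tv,M,None)[0][:,0]-p).round(1).tolist())
o=get_obs();w,x,y,z=o['eef_rot'];T=R.from_quat([x,y,z,w]).as_matrix();P=np.array(o['eef_pos'])
for px in((283,264),(283,268)):
    oo,r=ray(d,px);s=np.linalg.lstsq(np.c_[r,-T[:,2]],P-oo,rcond=None)[0];print("tip ahead",s[1],np.linalg.norm(oo+r*s[0]-P-T[:,2]*s[1]))
```

```text
[   56     0   179   166 24285] [139.9  73.6]
[  238    10   185   190 25173] [324.4 105.1]
[   54   168   147   149 17169] [122.7 242.1]
[  212   199   158   130 10686] [286.8 256.5]
[   0  318  149  102 8257] [ 49.7 362.3]
cam fit [ 0.6092 -0.1517  0.2531] rep [ 0.6083 -0.1478  0.2546]
rot diff deg [ 0.75  0.78 -0.61]
reproj [[3.7, 0.1], [-0.3, 0.1], [0.1, -2.6], [-1.0, -2.3], [-1.1, 0.7], [-2.4, 3.4], [-3.0, 1.1], [3.5, -0.4]]
tip ahead 0.004723370297133852 0.0018129328370754196
tip ahead 0.000594820990312259 0.0018131801935656604
```

The camera pose agrees with the cover fit, so the z reading is right. The shut fingertips just don't reach ahead of the TCP as stated, so contact must be near. I'll keep feeling downwards.

```bash
python3 -m jog '[0,0,0.001,0,0,0,1,0,0,0.001,0,0,0,1]'| grep -E 'eef_pos|wrist_force'
```

```text
eef_pos: [0.5349, -0.1765, 0.0981]
wrist_force: [0.2, 1.1, -0.1]
```

```bash
python3 -m jog '[0,0,0.001,0,0,0,1,0,0,0.001,0,0,0,1]'| grep -E 'eef_pos|wrist_force'
```

```text
eef_pos: [0.5349, -0.1765, 0.0971]
wrist_force: [-0.3, -0.5, -0.2]
```

```bash
python3 -m jog '[0,0,0.001,0,0,0,1,0,0,0.001,0,0,0,1]'| grep -E 'eef_pos|wrist_force'
```

```text
eef_pos: [0.535, -0.1765, 0.097]
wrist_force: [-2.3, 1.2, 5.7]
```

Contact at TCP z ≈ 0.097, with force up and no travel. One more mm to tell rigid from sprung.

```bash
python3 -m jog '[0,0,0.001,0,0,0,1,0,0,0.001,0,0,0,1]'| grep -E 'eef_pos|wrist_force'; python3 -m jog '[0,0,-0.003,0,0,0,1,0,0,-0.006,0,0,0,1,0,0,-0.006,0,0,0,1]'| grep -E 'time|eef_pos|wrist_force'; python3 rel.py
```

```text
eef_pos: [0.535, -0.1766, 0.0969]
wrist_force: [-5.6, 2.5, 12.7]
time_s: 11.48
eef_pos: [0.5351, -0.1766, 0.1013]
wrist_force: [0.6, -0.6, 0.6]
[[0.94, 0.342, 0.0], [0.342, -0.94, -0.0], [0.0, 0.0, -1.0]] [ 0.59205601 -0.56515069  0.60322906]
FR [-0.0002  0.0011  0.    ]
FM [ 0.014  -0.0675 -0.    ]
FL [ 0.0284 -0.1361 -0.    ]
BL [ 0.0971 -0.1216 -0.    ]
BM [ 0.0827 -0.0533  0.    ]
BR [0.0684 0.0153 0.    ]
```

FR is rigid (about 7 N/mm). On to FM, pressing 1.5 mm past the surface level.

```bash
python3 -m jog '[0.007,-0.034,-0.002,0,0,0,1, 0.014,-0.0675,-0.001,0,0,0,1, 0.014,-0.0675,0.002,0,0,0,1, 0.014,-0.0675,0.004,0,0,0,1, 0.014,-0.0675,0.005,0,0,0,1, 0.014,-0.0675,0.006,0,0,0,1, 0.014,-0.0675,0.006,0,0,0,1]'| grep -E 'time|eef_pos|wrist_force'
```

```text
time_s: 12.35
eef_pos: [0.5253, -0.1087, 0.0969]
wrist_force: [-6.7, 5.3, 16.2]
```

FM is rigid too. FL next.

```bash
python3 -m jog '[0,0,-0.004,0,0,0,1, 0,0,-0.007,0,0,0,1, 0.007,-0.034,-0.007,0,0,0,1, 0.0144,-0.0686,-0.007,0,0,0,1, 0.0144,-0.0686,-0.005,0,0,0,1, 0.0144,-0.0686,-0.003,0,0,0,1, 0.0144,-0.0686,-0.001,0,0,0,1, 0.0144,-0.0686,-0.0005,0,0,0,1, 0.0144,-0.0686,-0.0005,0,0,0,1]'| grep -E 'time|eef_pos|wrist_force'
```

```text
time_s: 13.48
eef_pos: [0.5155, -0.0398, 0.096]
wrist_force: [0.2, -1.9, 2.5]
```

Only 2.5 N at z 0.096, so FL seems to give. Pressing on gently.

```bash
python3 -m jog '[0,0,0.0005,0,0,0,1, 0,0,0.001,0,0,0,1, 0,0,0.001,0,0,0,1]'| grep -E 'time|eef_pos|wrist_force'
```

```text
time_s: 13.85
eef_pos: [0.5156, -0.0392, 0.095]
wrist_force: [0.0, -2.8, 3.2]
```

It sinks: FL is the button. Press it in.

```bash
python3 -m jog '[0,0,0.001,0,0,0,1, 0,0,0.002,0,0,0,1, 0,0,0.003,0,0,0,1, 0,0,0.0035,0,0,0,1, 0,0,0.0035,0,0,0,1]'| grep -E 'time|eef_pos|wrist_force'
```

```text
time_s: 14.48
eef_pos: [0.5154, -0.0388, 0.0913]
wrist_force: [2.9, -1.0, 3.9]
```

```bash
python3 -m jog '[0,0,0,0,0,0,1, 0,0,0,0,0,0,1, 0,0,0,0,0,0,1, 0,0,0,0,0,0,1, 0,0,-0.003,0,0,0,1, 0,0,-0.006,0,0,0,1, 0,0,-0.01,0,0,0,1, 0,0,-0.03,0,0,0,1, 0,0,-0.06,0,0,0,1, 0,0,-0.1,0,0,0,1, 0,0,-0.12,0,0,0,1, 0,0,-0.12,0,0,0,1, 0,0,-0.12,0,0,0,1]'| grep -E 'time|eef_pos|wrist_force'
python3 - <<'E'
from bench import *
import cv2,numpy as np
s=camera("side");a=camera("scene")
for t in("drawer","knob"):
  for c in(a,s): print(t,[(np.round(d["xyz"],3),round(d["confidence"],2)) for d in spot_in(c,t)[:2]])
cv2.imwrite("pics/e6.png",np.hstack([cv2.resize(x["frame"][:,:,::-1],(400,300),interpolation=cv2.INTER_AREA) for x in(a,s)]))
E
```

```text
time_s: 16.1
eef_pos: [0.514, -0.0386, 0.2097]
wrist_force: [0.3, -0.1, -0.8]
drawer [(array([ 0.425, -0.132,  0.067]), 0.79)]
drawer [(array([ 0.454, -0.123,  0.036]), 0.77), (array([ 0.762, -0.166,  0.021]), 0.3)]
knob [(array([ 0.689, -0.15 ,  0.136]), 0.72), (array([ 0.671, -0.26 ,  0.055]), 0.57)]
knob [(array([ 0.676, -0.156,  0.126]), 0.68)]
```

View pics/e6.png

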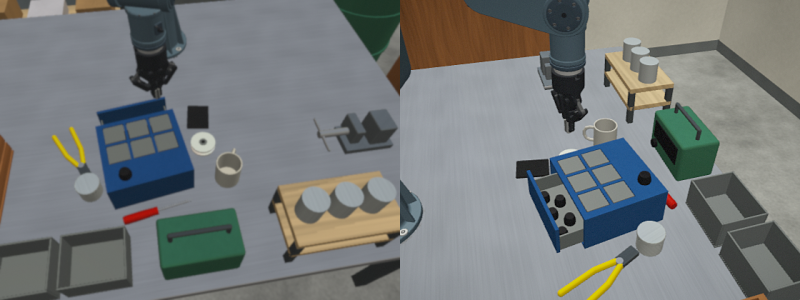

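The drawer is out at (130,108) left and (545,215) right, the covers are level again, the hand is clear and the loose things are in place. A short wait, to check that it is at rest, then I hand in.

```bash
python3 -m jog '[0,0,-0.01,0,0,0,1, 0,0,-0.01,0,0,0,1, 0,0,-0.01,0,0,0,1, 0,0,-0.01,0,0,0,1, 0,0,-0.01,0,0,0,1, 0,0,-0.01,0,0,0,1, 0,0,-0.01,0,0,0,1, 0,0,-0.01,0,0,0,1]'| grep -E 'time|wrist_force'
python3 - <<'E'
from bench import *
from m import *
import time
c=camera("side");f1=c["frame"]
for i in range(4): g=camera("side")["frame"]
box=np.s_[225:360,180:300]
print("motion",cv2.absdiff(cv2.GaussianBlur(f1,(5,5),0),cv2.GaussianBlur(g,(5,5),0))[box].mean())
# predicted drawer-front top corner px at 70 mm vs 55 mm (unit yaw 8.2 deg), right (-y) end
d=np.load("side0.npz");E=np.linalg.inv(d["e"])
for e in(.055,.07):
    X=np.r_[np.array([.560,-.103])+(-.080-e)*np.array([.99,.142])-.111*np.array([-.142,.99]),.10]
    p=E[:3,:3]@X+E[:3,3];u=d["m"]@[p[0],-p[1],-p[2]];print(e,(u[:2]/u[2]).round(1))
cv2.imwrite("pics/e7.png",cv2.resize(g[225:360,170:310,::-1],None,fx=4,fy=4))
E
```

```text
time_s: 17.4
wrist_force: [0.2, -0.2, 0.5]
motion 0.4770781893004115
0.055 [224.4 318.7]
0.07 [215.8 321.6]
```

View pics/e7.png

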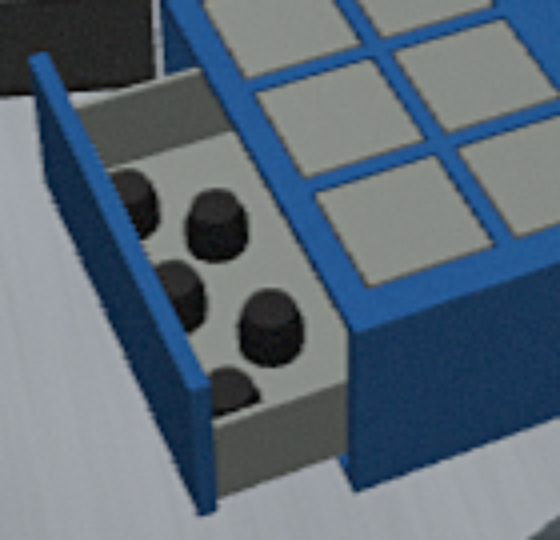

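The drawer front's outer corner is at crop (195,390), i.e. pixel (219,322). That is near the 70 mm prediction, and the drawer is at rest.

```bash
python3 -c "
from bench import hand_in
print(hand_in())"
```

```text
the job is handed in; nothing more can be done
None
```

The front-left cover was the button: pressed in about 6 mm, it released the drawer, which in the camera view is out about 65–70 mm and at rest; the hand is clear, nothing loose appears to have moved, and the job is handed in (no verdict was returned).

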